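Pack the spacer block and the wooden elbow into the jig tray

TASK

Pack the short wooden block and the small wooden elbow into the square tray, so that both stand upright on the tray's bottom, the elbow's arm reaching over the block; there is no other way for both to fit. The longer block and the bigger elbow do not belong in it. Set both parts down and let go.

Things in the scene. Friction and masses are not known exactly. Their poses are not given: they have to be found in the camera images.
- tray: square open tray of plywood, fixed to the bench: 100 x 100 mm outside, 32 mm high, walls 8 mm thick, so 84 x 84 mm inside; its inner floor is 8 mm above its underside. Origin: centre of its underside, on the bench top (z = 0). x and y run along its sides (both alike), z up.
- block: the shorter of two plain wooden blocks, loose, 58 mm long (its x) x 28 mm wide (its y) x 44 mm high (z, up). Origin: centre of its underside. About 60 g. (The other block has the same section but is 105 mm long.)
- elbow: smaller of two wooden elbows: an upside-down L, 62 (its x) x 68 (y) x 67 mm high. Leg: the -y half, 34 mm deep, full height, two dark screw heads in its top. Arm: the +y half, overhangs 34 mm, 20 mm thick, underside 47 mm up. Origin: at foot level, under the middle of the flat top; centre of mass 9 mm from it to -y, 39 mm up: grip near it. About 140 g. (Other elbow: 62 x 100 x 100 mm high.)
There are look-alikes about, which are no part of the job. Leave any pink look-alike of the block alone. What is shaped like the elbow but yellow is not meant.

How it is judged:
By the outcome, as a careful person would: the job done as asked, in the order asked, and still so for the second after the job is handed in, with the robot touching nothing.
It also fails if it takes over 58 s, if anything falls off the work surface, if the arm or the gripper's body presses on something with over 40 N, if the wrist force passes 120 N, or if a joint passes its speed limit or range.

ROBOT

A 6-joint arm with a two-finger parallel gripper is mounted at the origin on the work surface. World frame = base frame: x ahead of the robot, y to its left, z up, the work surface at z = 0. Lengths are in mm, angles in rad, forces in N, time in s.
With the tool pointing down it reaches from about 350 to 775 mm from the base axis. Payload 7.3 kg.
Tool frame: the origin (TCP) lies midway between the tips of the shut fingers; the grasp point (between the pads) lies 19 mm behind it; z points along the fingers, y is the line along which they close (so a half turn about z gives the same grasp; the last joint's range is limited). The gripper opens to 92 mm and grips with 3 to 60 N. Pads are 19 mm wide; open, the fingers measure 130 mm over their backs; the gripper's body (75 mm by 190 mm) begins 47 mm behind the grasp point.
Start: joints at [-0.146, 0.342, 1.524, -0, 1.275, -0.146], TCP at [525.019, 0.019, 226.741] pointing down, gripper open.
Joint ranges: [-2.53, 2.53], [-0.77, 2.02], [0.04, 2.7], [-1, 4.14], [0.28, 2.66], [-3.11, 3.11]. Speed limits (rad/s): [2.57, 2.57, 3.14, 3.14, 3.14, 3.14].

INTERFACE

Orientations are given as [roll, pitch, yaw] about the fixed x, y, z axes, in that order (R = Rz(yaw) Ry(pitch) Rx(roll)).
In Python, from plant import monitor, optics, workorder gives the robot as it stands. The module is installed in compiled form; this text tells all that it offers.
- The arm moves only by the tool servo_tool, never from a script. Its arguments are lists of equal length, an entry for each row: "linear": the shift along the tool's x, y, z as a fraction of full scale, a list of three; "spin": the turn about the tool's z as a fraction of full scale. In form: {"linear": [[dx, dy, dz], ...], "spin": [spin, ...]}. A call has exactly 8 rows; each row shifts and turns the commanded pose from where the row before left it, along the tool's axes as they then stand; what a row does not reach is not made up. Full scale, the value 1, is 200 mm for a shift and 90 degrees for a turn. A row lasts 1/8 s, in which the tool goes at most 62.5 mm and 10.7 degrees, less where a joint would pass 70% of its speed; a pose out of reach is approached as far as the arm can. A call with a number of a shift or a turn outside -1 to 1 is refused whole. A call with a gripper value outside its range is refused whole. "hand" is the opening, from -1 (shut) to 1 (fully open), set as the call begins (left out, the last holds). The fingers move at their own pace and stop on an object; the grip force is fixed at half the most. Time passes only in rows, so rows that do not move let the fingers close, or fill a call up. It gives the time, the measured TCP pose, the force, the opening and the grip force at its end, in the units of the state.
- monitor.get_obs(): the state, without advancing time (a new reading comes with each control period).
- optics.capture(name): name is "scene" or "side" or "wrist"; returns a dict with "frame" (420x560x3 uint8, blue, green, red), "K" (3x3 intrinsics, pixels), "world_to_cam" (4x4, takes a point from world to camera coordinates). Camera axes: x right, y down, z forward; pixel columns grow to the right and rows downward; lengths in mm; the calibration is good to about 2 mm. A picture is of the moment at which its call begins. There is no depth.
- workorder.close_job(): hands the job in; it is judged then, once.
The state is a dict: "time": time; "joint_positions": joint angles; "dq": joint speeds; "tau": joint torques, N m; "tool_pos": TCP position; "tcp_rot": TCP orientation; "contact_force": force on the tool from outside, world axes, zero at the start; "moment": the same for the moment, N m; "grip_width": finger opening in mm; "finger_force": force on a finger pad.
Only numpy, scipy, OpenCV 4.12 (cv2) and the standard library are available. Lean on these libraries where they do the work, as an engineer would, in place of code of your own. Each camera call takes 0.05 s, during which the arm holds its last target. There are 200 camera calls.

## Working session

There is one attempt and no reset: what is moved stays moved. The work goes in short steps, Python scripts to look and compute and a tool call to move; the robot and the scene stay as the last step left them, time stands still between calls to the robot, and variables do not carry over. Pictures are saved under pics/ and viewed, at most 10 in all, crops included, and the job is handed in when it is done.

Besides the shell and the picture viewer there is one more tool, called after "Emit:" as name([rows], argument=value, ...), one row to a line, values as JSON. servo_tool: Moves the arm, as the interface text tells. Shift numbers are shares of 200 mm and turn numbers shares of 90 degrees, none past 1 either way. Its arguments: {"type":"object","properties":{"linear":{"type":"array","items":{"type":"array","items":{"type":"number","minimum":-1,"maximum":1}}},"spin":{"type":"array","items":{"type":"number","minimum":-1,"maximum":1}},"hand":{"type":"number"}},"required":["linear","spin"]}

```bash
mkdir -p pics; python3 - <<'E'
from plant import monitor, optics
import cv2,pickle
o=monitor.get_obs(); print(o)
d={}
for n in("scene","side","wrist"):
    c=optics.capture(n); d[n]=c; cv2.imwrite(f"pics/a_{n}.png",c["frame"]); 
    print(n,c["K"].round(1).tolist(),c["world_to_cam"].round(3).tolist())
pickle.dump(d,open("a.pkl","wb"))
E
```

```text
{'time': 0.0, 'joint_positions': array([-1.46008983e-01,  3.42710334e-01,  1.52504885e+00, -5.60194530e-06,
        1.27538893e+00, -1.45981343e-01]), 'dq': array([-0.00052092,  0.00095861, -0.00141596, -0.00131449, -0.00018428,
        0.00010704]), 'tau': array([ 7.61924657e-04, -4.31245601e+01, -2.44219762e+01,  7.17750052e-02,
        5.59406646e-02, -1.04314388e-04]), 'tool_pos': array([5.24580289e+02, 7.75405556e-02, 2.26040283e+02]), 'tcp_rot': array([-3.14005296e+00, -2.20963074e-04,  1.57077015e+00]), 'contact_force': array([-0.15140607, -0.19151611,  0.42268813]), 'moment': array([ 0.03100483,  0.00574623, -0.01655384]), 'finger_force': 0.0, 'grip_width': 91.68811692108576}
scene [[381.3, 0.0, 279.1], [0.0, 381.3, 208.0], [0.0, 0.0, 1.0]] [[-0.845, 0.534, -0.019, 458.342], [0.315, 0.469, -0.826, -159.567], [-0.432, -0.704, -0.564, 1234.318], [0.0, 0.0, 0.0, 1.0]]
side [[423.6, 0.0, 286.0], [0.0, 423.6, 211.9], [0.0, 0.0, 1.0]] [[-0.73, -0.684, -0.013, 427.585], [-0.449, 0.493, -0.746, 283.045], [0.516, -0.538, -0.666, 615.042], [0.0, 0.0, 0.0, 1.0]]
wrist [[305.2, 0.0, 279.4], [0.0, 305.2, 209.2], [0.0, 0.0, 1.0]] [[1.0, -0.0, -0.002, -523.612], [0.0, -0.969, 0.246, -30.529], [-0.002, -0.246, -0.969, 390.827], [0.0, 0.0, 0.0, 1.0]]
```

View pics/a_scene.png

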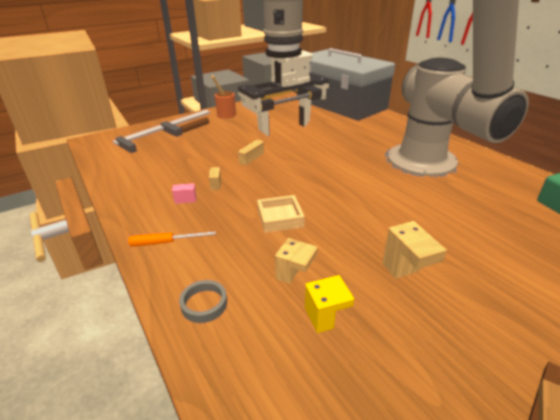

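View pics/a_side.png

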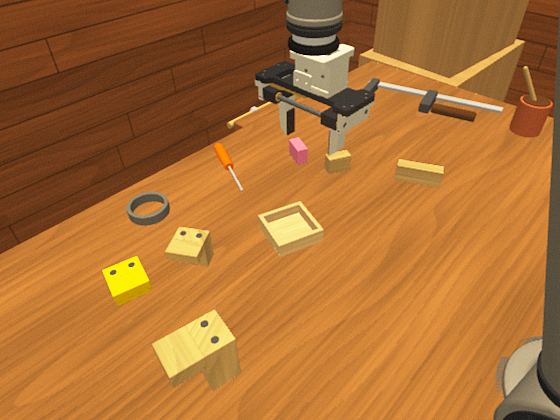

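The scene view shows the short block at (215,177), the long block at (251,151), the tray at (281,213), the small elbow at (297,258), the yellow elbow at (328,300) and the big elbow at (415,248). In the side view the block is at (338,161), the tray at (291,228) and the elbow at (189,245). Next I'll triangulate these roughly, then crop closer.

```bash
cat > h.py <<'E'
import numpy as np,cv2
def ray(c,p):
    M=np.array(c["world_to_cam"]);R=M[:3,:3];o=-R.T@M[:3,3]
    d=R.T@np.linalg.inv(c["K"])@np.array([p[0],p[1],1.]);return o,d/np.linalg.norm(d)
def onz(c,p,z):
    o,d=ray(c,p);return o+d*(z-o[2])/d[2]
def tri(c1,p1,c2,p2):
    A=0;b=0;r=[ray(c1,p1),ray(c2,p2)]
    for o,d in r:
        P=np.eye(3)-np.outer(d,d);A=A+P;b=b+P@o
    x=np.linalg.solve(A,b);return x,max(np.linalg.norm(np.cross(x-o,d)) for o,d in r)
def proj(c,X):
    M=np.array(c["world_to_cam"]);q=c["K"]@(M[:3,:3]@np.array(X,float)+M[:3,3]);return q[:2]/q[2]
E
python3 - <<'E'
import pickle,cv2,numpy as np
from h import *
d=pickle.load(open("a.pkl","rb"));s,t=d["scene"],d["side"]
for n,a,b in(("block",(215,177),(338,161)),("tray",(281,213),(291,228)),("elbow",(297,250),(189,238)),("yel",(328,290),(125,275)),("long",(251,151),(419,171)),("pink",(184,193),(299,151)),("big",(415,240),(200,340))):
    x,e=tri(s,a,t,b);print(n,x.round(),round(e,1),proj(d["wrist"],x).round())
def crop(c,u,v,w=93,h=70): return cv2.resize(c["frame"][v:v+h,u:u+w],(372,280),interpolation=cv2.INTER_CUBIC)
top=np.hstack([crop(s,170,140),crop(s,240,185,93,70)]);bot=np.hstack([crop(s,255,225),crop(t,150,205)])
cv2.imwrite("pics/b.png",np.vstack([top,bot]))
E
```

```text
block [ 621. -224.   25.] 0.1 [350. 350.]
tray [551.  22.  16.] 1.6 [302. 169.]
elbow [634. 211.  69.] 3.5 [404. -37.]
yel [649. 335.  66.] 0.5 [ 436. -216.]
long [ 452. -316.   27.] 1.3 [230. 404.]
pink [ 726. -198.   21.] 0.2 [427. 331.]
big [438. 337.  91.] 3.8 [ 159. -258.]
```

View pics/a_wrist.png

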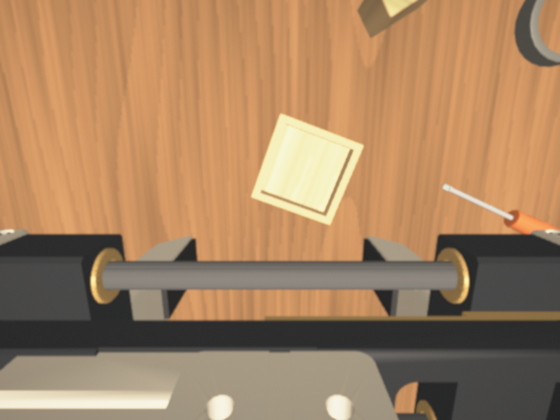

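View pics/b.png

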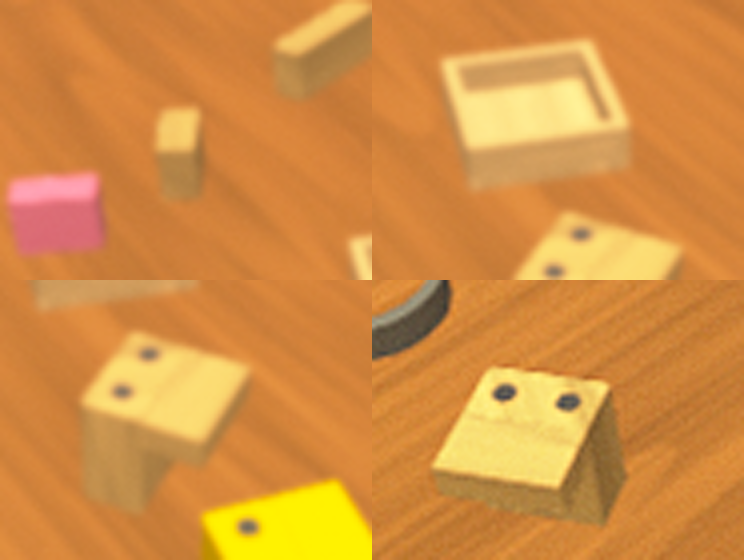

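The wrist view shows the tray with corners near (283,115), (362,146), (330,223) and (252,196). Its scale is good, so I'll measure from it. The crops show the block and elbow standing upright, the elbow with its screws at the leg end. Next: two wrist views of each part, and a second view of the tray.

Emit:
servo_tool([
  [0.12, 0.06, 0],
  [0.12, 0.06, 0],
  [0.12, 0.06, 0],
  [0.12, 0.06, 0],
  [0.12, 0.06, 0],
  [0.12, 0.06, 0],
  [0, 0, 0],
  [0, 0, 0],
], spin=[0, 0, 0, 0, 0, 0, 0, 0])

```text
time: 1.15
tool_pos: [596.6, 143.5, 226.3]
tcp_rot: [-3.141, 0.001, 1.571]
contact_force: [-1.2, -1.2, -0.5]
grip_width: 92.4
finger_force: 0.0
```

```bash
cat > snap.py <<'E'
import sys,cv2,pickle
from plant import optics,monitor
n=sys.argv[1];c=optics.capture("wrist");o=monitor.get_obs();c["obs"]=o
pickle.dump(c,open(n+".pkl","wb"));cv2.imwrite(f"pics/{n}.png",c["frame"]);print(o["time"],o["tool_pos"].round(1),o["tcp_rot"].round(3))
E
python3 snap.py e1
```

```text
1.2 [596.6 143.3 226.5] [-3.141  0.     1.57 ]
```

Emit:
servo_tool([
  [-0.04, 0.05, 0],
  [-0.04, 0.05, 0],
  [-0.04, 0.05, 0],
  [-0.04, 0.05, 0],
  [-0.04, 0.05, 0],
  [-0.04, 0.05, 0],
  [0, 0, 0],
  [0, 0, 0],
], spin=[0, 0, 0, 0, 0, 0, 0, 0])

```text
time: 2.2
tool_pos: [656.9, 96.2, 226.6]
tcp_rot: [-3.141, -0.0, 1.571]
contact_force: [-0.1, 0.4, -0.1]
grip_width: 92.1
finger_force: 0.0
```

```bash
python3 snap.py e2
```

```text
2.25 [656.8  96.4 226.8] [-3.141 -0.     1.571]
```

Emit:
servo_tool([
  [-0.14, -0.06, 0],
  [-0.14, -0.06, 0],
  [-0.14, -0.06, 0],
  [-0.14, -0.06, 0],
  [-0.14, -0.06, 0],
  [-0.14, -0.06, 0],
  [0, 0, 0],
  [0, 0, 0],
], spin=[0, 0, 0, 0, 0, 0, 0, 0])

```text
time: 3.25
tool_pos: [585.2, -71.3, 227.0]
tcp_rot: [3.141, -0.0, 1.571]
contact_force: [0.4, -0.9, -1.1]
grip_width: 91.7
finger_force: 0.0
```

```bash
python3 snap.py t2
```

```text
3.3 [585.2 -71.  226.9] [ 3.141 -0.     1.572]
```

Emit:
servo_tool([
  [-0.17, 0.06, 0],
  [-0.17, 0.06, 0],
  [-0.17, 0.06, 0],
  [-0.17, 0.06, 0],
  [-0.17, 0.06, 0],
  [-0.17, 0.06, 0],
  [0, 0, 0],
  [0, 0, 0],
], spin=[0, 0, 0, 0, 0, 0, 0, 0])

```text
time: 4.3
tool_pos: [657.3, -274.5, 226.3]
tcp_rot: [-3.141, -0.001, 1.572]
contact_force: [0.2, 0.5, 0.2]
grip_width: 91.6
finger_force: 0.0
```

```bash
python3 snap.py b1
```

```text
4.35 [ 657.3 -274.3  226.7] [-3.141e+00 -1.000e-03  1.572e+00]
```

Emit:
servo_tool([
  [-0.03, -0.06, 0],
  [-0.03, -0.06, 0],
  [-0.03, -0.06, 0],
  [-0.03, -0.06, 0],
  [-0.03, -0.06, 0],
  [-0.03, -0.06, 0],
  [0, 0, 0],
  [0, 0, 0],
], spin=[0, 0, 0, 0, 0, 0, 0, 0])

```text
time: 5.35
tool_pos: [585.2, -311.9, 226.8]
tcp_rot: [3.141, -0.0, 1.571]
contact_force: [-0.2, 0.6, -0.1]
grip_width: 91.9
finger_force: 0.0
```

```bash
python3 snap.py b2; python3 - <<'E'
import cv2,numpy as np
r=lambda n:cv2.imread(f"pics/{n}.png")
I=[cv2.resize(r(n),(400,300)) for n in("e1","e2","b1","b2")]
cv2.imwrite("pics/m.png",np.vstack([np.hstack(I[:2]),np.hstack(I[2:])]))
E
```

```text
5.4 [ 585.4 -311.8  226.7] [ 3.141 -0.     1.571]
```

View pics/m.png

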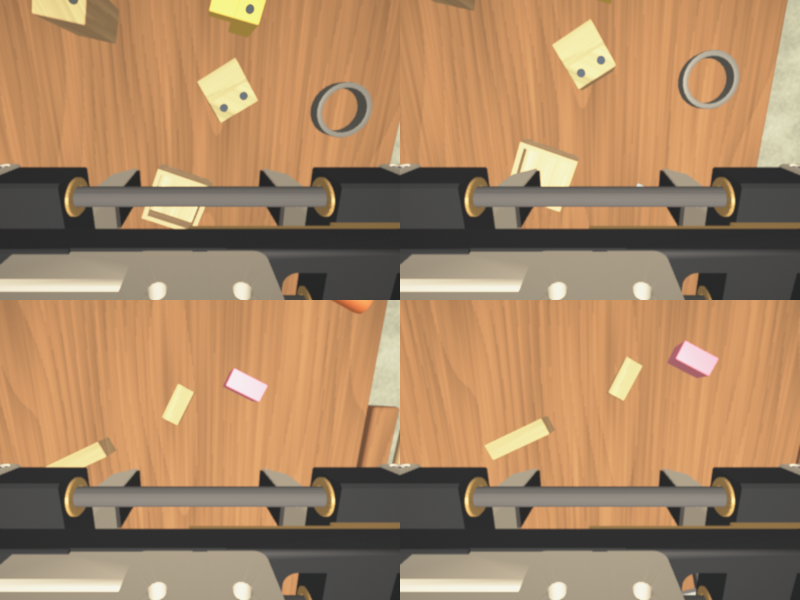

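In views e1 and e2 the elbow's top is centred at about (318,126) and (258,76) at full scale, with its screws at the lower edge. In b1 and b2 the block's top is at about (249,147) and (315,110). Now I'll segment the top faces and triangulate their corners.

```bash
cat > meas.py <<'E'
import pickle
from h import *
L=lambda n:pickle.load(open(n+".pkl","rb"))
def quad(c,near,vmin=150,smax=130):
    f=cv2.resize(c["frame"],None,fx=3,fy=3,interpolation=cv2.INTER_CUBIC)
    h=cv2.cvtColor(f,cv2.COLOR_BGR2HSV)
    m=cv2.inRange(h,(18,20,vmin),(40,smax,255))
    m=cv2.morphologyEx(m,cv2.MORPH_CLOSE,np.ones((9,9)))
    cs,_=cv2.findContours(m,cv2.RETR_EXTERNAL,cv2.CHAIN_APPROX_NONE)
    p=(near[0]*3.,near[1]*3.);q=max(cs,key=lambda k:cv2.pointPolygonTest(k,p,True))
    hull=cv2.convexHull(q)
    for e in np.arange(.01,.2,.005):
        a=cv2.approxPolyDP(hull,e*cv2.arcLength(hull,True),True)
        if len(a)==4:break
    a=a[:,0].astype(float)
    # refine: fit a line to the contour points by each side, and intersect
    P=q[:,0].astype(float);ls=[]
    for i in range(4):
        A,B=a[i],a[(i+1)%4];u=(B-A)/np.linalg.norm(B-A);w=P-A
        t=w@u/np.linalg.norm(B-A);dd=abs(w@np.array([-u[1],u[0]]))
        s=P[(t>.12)&(t<.88)&(dd<8)].astype(np.float32)
        vx,vy,x,y=cv2.fitLine(s,cv2.DIST_HUBER,0,.01,.01).ravel();ls.append(np.cross([x,y,1],[x+vx,y+vy,1]))
    o=[]
    for i in range(4):
        x=np.cross(ls[i-1],ls[i]);o.append(((x[:2]/x[2])+.5)/3-.5)
    return np.array(o),len(a),cv2.contourArea(q)/9
def meas(c1,n1,c2,n2,show=True,**k):
    q1,l1,A1=quad(c1,n1,**k);q2,l2,A2=quad(c2,n2,**k)
    # match corners by plane intersection: order shift with the least triangulation error
    best=min(range(4),key=lambda s:sum(tri(c1,q1[i],c2,q2[(i+s)%4])[1] for i in range(4)))
    X=[tri(c1,q1[i],c2,q2[(i+best)%4]) for i in range(4)]
    pts=np.array([x for x,_ in X]);z=pts[:,2].mean()
    print("px",q1.round(1).tolist(),l1,l2,round(A1),round(A2));print("tri",pts.round(1).tolist(),"err",[round(e,1) for _,e in X],"z",z.round(1))
    for c,q in((c1,q1),(c2,q2)):
        W=np.array([onz(c,p,z) for p in q]);s=np.roll(W,-1,0)-W
        print(" centre",W.mean(0).round(1),"sides",np.linalg.norm(s,axis=1).round(1),"ang",(np.degrees(np.arctan2(s[:,1],s[:,0]))).round(1))
    return pts
E
python3 - <<'E'
from meas import *
d=L("a")
for n,a,b,p,q in(("elbow",L("e1"),L("e2"),(318,126),(258,76)),("tray",d["wrist"],L("t2"),(302,169),None),("block",L("b1"),L("b2"),(249,147),(315,110))):
    print(n)
    if q is None:q=proj(b,(551,22,20))
    c=a["frame"][int(p[1]),int(p[0])];print(cv2.cvtColor(np.uint8([[c]]),cv2.COLOR_BGR2HSV).ravel())
    try: meas(a,p,b,q)
    except Exception as e: print("fail",repr(e))
w=L("b1")["frame"][150,100];print("bench",cv2.cvtColor(np.uint8([[w]]),cv2.COLOR_BGR2HSV).ravel())
E
```

```text
elbow
[ 24  87 238]
px [[329.0, 80.1], [361.1, 140.7], [308.6, 171.4], [275.1, 114.0]] 4 4 4192 4727
tri [[644.0, 258.3, 67.6], [679.0, 200.9, 66.8], [626.4, 169.5, 65.9], [591.6, 226.8, 67.9]] err [np.float64(0.1), np.float64(0.0), np.float64(0.0), np.float64(0.1)] z 67.0
 centre [635.2 214.   67. ] sides [67.2 61.2 67.  61.1] ang [ -58.7 -149.3  121.2   30.9]
 centre [635.3 214.   67. ] sides [67.4 61.2 67.4 61.4] ang [ -58.7 -149.1  121.5   30.9]
tray
[ 27  54 246]
px [[279.8, 112.5], [363.9, 144.6], [329.6, 225.3], [250.1, 196.8]] 4 4 7714 8841
tri [[524.2, 87.0, 31.5], [619.0, 52.2, 32.9], [584.1, -42.4, 34.6], [489.3, -7.8, 32.7]] err [np.float64(0.1), np.float64(0.2), np.float64(0.1), np.float64(0.2)] z 32.9
 centre [554.2  22.1  32.9] sides [101.  101.5 101.4 101.2] ang [ -20.  -110.1  159.8   69.7]
 centre [554.2  22.1  32.9] sides [100.6 100.8 100.8 100.6] ang [ -20.1 -110.1  159.8   69.7]
block
[ 26  76 244]
px [[248.7, 116.0], [271.4, 128.6], [247.9, 175.5], [225.7, 164.1]] 4 4 1341 1450
tri [[623.7, -191.9, 44.3], [647.8, -204.9, 43.8], [621.2, -255.6, 44.4], [596.8, -243.0, 44.2]] err [np.float64(0.1), np.float64(0.1), np.float64(0.0), np.float64(0.0)] z 44.2
 centre [ 622.4 -223.8   44.2] sides [27.5 57.4 27.5 57.8] ang [ -28.3 -117.6  152.7   62.3]
 centre [ 622.4 -223.9   44.2] sides [27.4 57.2 27.5 57.8] ang [ -28.5 -117.7  152.7   62.2]
bench [ 14 132 201]
```

The measurements are clean: the triangulated heights are 67, 33 and 44 mm. The plan is to set the block 18 mm off the tray's centre towards heading 159.8°, held with the fingertips above the rim. Then the elbow goes in with its arm reaching the same way.

Emit:
servo_tool([
  [0.11, 0.046, 0],
  [0.11, 0.046, 0],
  [0.11, 0.046, 0],
  [0.11, 0.047, 0],
  [0, 0, 0.21],
  [0, 0, 0.21],
  [0, 0, 0.21],
  [0, 0, 0],
], spin=[0, 0, 0, 0, 0.11, 0.11, 0.087, 0], hand=0.3)

```text
time: 6.4
tool_pos: [620.4, -221.9, 97.3]
tcp_rot: [-3.134, 0.0, 1.091]
contact_force: [0.2, -0.3, 0.4]
grip_width: 59.8
finger_force: 0.0
```

```bash
cat >> h.py <<'E'
def go(o,x,y,z=None,yaw=None):
    from scipy.spatial.transform import Rotation as R
    r=o["tcp_rot"];m=R.from_euler("xyz",r).as_matrix();p=o["tool_pos"]
    D=np.array([x,y,p[2] if z is None else z])-p
    print("t",o["time"],"tool",p.round(1),"yaw",np.degrees(r[2]).round(2),"rp",np.degrees(r[:2]).round(2),"w",round(o["grip_width"],1),"F",round(o["finger_force"],1),o["contact_force"].round(1))
    print("linear",(m.T@D/200).round(4),"spin",None if yaw is None else round(((np.degrees(r[2])-yaw+180)%360-180)/90,4))
E
python3 -c "
from h import *;from plant import monitor
go(monitor.get_obs(),622.4,-223.9,27,62.3)"
```

```text
t 6.4 tool [ 620.4 -221.9   97.3] yaw 62.49 rp [-1.7957e+02  1.0000e-02] w 59.8 F 0.0 [ 0.2 -0.3  0.4]
linear [-0.004   0.0161  0.3515] spin 0.0021
```

Emit:
servo_tool([
  [-0.004, 0.016, 0.1],
  [0, 0, 0.1],
  [0, 0, 0.1],
  [0, 0, 0.03],
  [0, 0, 0.015],
  [0, 0, 0],
  [0, 0, 0],
  [0, 0, 0],
], spin=[0.002, 0, 0, 0, 0, 0, 0, 0])

```text
time: 7.4
tool_pos: [624.8, -226.3, 32.3]
tcp_rot: [3.141, -0.0, 1.086]
contact_force: [-0.1, 0.7, -0.6]
grip_width: 59.7
finger_force: 0.0
```

```bash
python3 -c "
from h import *;from plant import monitor
go(monitor.get_obs(),622.4,-223.9,26,62.3)"
```

```text
t 7.4 tool [ 624.8 -226.3   32.3] yaw 62.2 rp [179.94  -0.  ] w 59.7 F 0.0 [-0.1  0.7 -0.6]
linear [ 0.0051 -0.016   0.0315] spin -0.0012
```

Emit:
servo_tool([
  [0.005, -0.016, 0.02],
  [0, 0, 0.01],
  [0, 0, 0],
  [0, 0, 0],
  [0, 0, 0],
  [0, 0, 0],
  [0, 0, 0],
  [0, 0, 0],
], spin=[-0.001, 0, 0, 0, 0, 0, 0, 0])

```text
time: 8.4
tool_pos: [622.1, -223.8, 25.8]
tcp_rot: [3.141, -0.0, 1.087]
contact_force: [-0.7, 0.1, 0.5]
grip_width: 59.7
finger_force: 0.0
```

Emit:
servo_tool([
  [0, 0, 0],
  [0, 0, 0],
  [0, 0, 0],
  [0, 0, 0],
  [0, 0, 0],
  [0, 0, 0],
  [0, 0, 0],
  [0, 0, 0],
], spin=[0, 0, 0, 0, 0, 0, 0, 0], hand=-0.6)

```text
time: 9.4
tool_pos: [622.2, -223.8, 25.8]
tcp_rot: [3.141, -0.0, 1.087]
contact_force: [0.8, 0.3, -0.2]
grip_width: 27.7
finger_force: 30.0
```

```bash
python3 - <<'E'
from h import *;from plant import monitor,optics
o=monitor.get_obs();go(o,622.4,-223.9,26,62.3)
a=cv2.resize(optics.capture("side")["frame"][100:200,270:400],(390,300),interpolation=2);b=cv2.resize(optics.capture("scene")["frame"][110:210,150:280],(390,300),interpolation=2)
cv2.imwrite("pics/g1.png",np.hstack([a,b]))
E
```

```text
t 9.4 tool [ 622.2 -223.8   25.8] yaw 62.28 rp [179.99  -0.  ] w 27.7 F 30.0 [ 0.8  0.3 -0.2]
linear [ 0.0002  0.0013 -0.0011] spin -0.0002
```

View pics/g1.png

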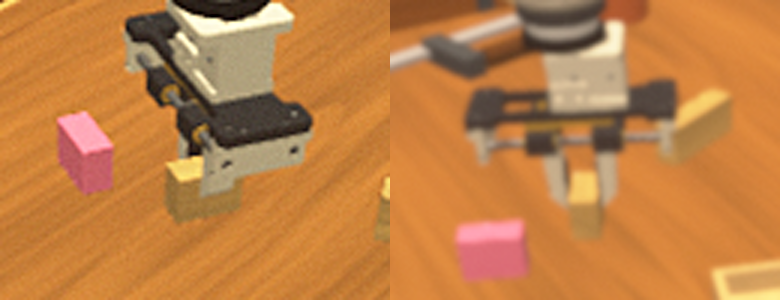

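The block is gripped across its width, centred and upright between the fingers: in the side crop it is at (200,190), and the pads hold its upper part. Width reads 27.7 mm at 30 N. Next I lift and carry it.

Emit:
servo_tool([
  [0, 0, -0.18],
  [0, 0, -0.18],
  [0.172, -0.139, 0],
  [0.172, -0.139, 0],
  [0.172, -0.139, 0],
  [0.172, -0.139, 0],
  [0.172, -0.139, 0],
  [0.172, -0.139, 0],
], spin=[-0.043, -0.04, 0, 0, 0, 0, 0, 0])

```text
time: 10.5
tool_pos: [536.4, 28.8, 97.8]
tcp_rot: [3.141, -0.0, 1.217]
contact_force: [0.2, 0.6, 0.3]
grip_width: 27.9
finger_force: 30.0
```

Emit:
servo_tool([
  [0, 0, 0],
  [0, 0, 0],
  [0, 0, 0],
  [0, 0, 0],
  [0, 0, 0],
  [0, 0, 0],
  [0, 0, 0],
  [0, 0, 0],
], spin=[0, 0, 0, 0, 0, 0, 0, 0])

```text
time: 11.5
tool_pos: [537.1, 27.6, 97.8]
tcp_rot: [3.141, -0.0, 1.217]
contact_force: [0.3, 0.2, -0.8]
grip_width: 27.9
finger_force: 30.0
```

```bash
python3 -c "
from h import *;from plant import monitor
go(monitor.get_obs(),537.3,28.3,34.5,69.8)"
```

```text
t 11.5 tool [537.1  27.6  97.8] yaw 69.75 rp [179.99  -0.  ] w 27.9 F 30.0 [ 0.3  0.2 -0.8]
linear [ 3.800e-03 -3.000e-04  3.163e-01] spin -0.0005
```

Emit:
servo_tool([
  [0.004, 0, 0.09],
  [0, 0, 0.09],
  [0, 0, 0.09],
  [0, 0, 0.03],
  [0, 0, 0.01],
  [0, 0, 0.009],
  [0, 0, 0],
  [0, 0, 0],
], spin=[0, 0, 0, 0, 0, 0, 0, 0])

```text
time: 12.5
tool_pos: [537.6, 28.3, 34.3]
tcp_rot: [3.141, -0.0, 1.217]
contact_force: [0.5, 0.1, -0.6]
grip_width: 27.8
finger_force: 30.0
```

Emit:
servo_tool([
  [0, 0, 0],
  [0, 0, 0],
  [0, 0, 0],
  [0, 0, 0],
  [0, 0, 0],
  [0, 0, 0],
  [0, 0, 0],
  [0, 0, 0],
], spin=[0, 0, 0, 0, 0, 0, 0, 0])

```text
time: 13.5
tool_pos: [537.4, 28.3, 33.9]
tcp_rot: [3.142, -0.0, 1.217]
contact_force: [-0.3, -1.0, -0.9]
grip_width: 27.6
finger_force: 30.0
```

Emit:
servo_tool([
  [0, 0, 0],
  [0, 0, 0],
  [0, 0, 0],
  [0, 0, -0.05],
  [0, 0, -0.25],
  [-0.1, 0, -0.25],
  [-0.2, 0, -0.25],
  [-0.1, 0, -0.15],
], spin=[0, 0, 0, 0, 0, 0, 0, 0], hand=0)

```text
time: 14.5
tool_pos: [510.0, -47.2, 226.2]
tcp_rot: [3.137, -0.0, 1.217]
contact_force: [-0.2, -0.2, 0.7]
grip_width: 45.9
finger_force: 0.0
```

Emit:
servo_tool([
  [0, 0, 0],
  [0, 0, 0],
  [0, 0, 0],
  [0, 0, 0],
  [0, 0, 0],
  [0, 0, 0],
  [0, 0, 0],
  [0, 0, 0],
], spin=[0, 0, 0, 0, 0, 0, 0, 0], hand=0.9)

```text
time: 15.5
tool_pos: [510.0, -45.9, 222.8]
tcp_rot: [3.141, -0.0, 1.217]
contact_force: [1.1, 0.3, 0.5]
grip_width: 87.4
finger_force: 0.0
```

```bash
python3 snap.py p1
```

```text
15.55 [510.  -45.8 222.8] [ 3.141 -0.     1.217]
```

View pics/p1.png

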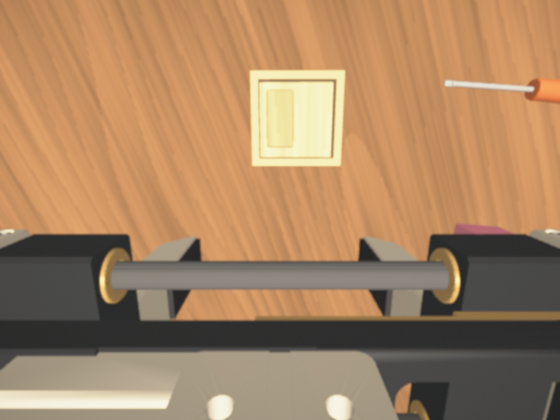

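The block stands upright in the tray, its top spanning about (266–294, 89–148) and square to the walls. I'll convert that to the tray frame and work out the elbow move.

```bash
python3 - <<'E'
from meas import *
from plant import monitor
c=L("p1");a=np.radians(159.8);d=np.array([np.cos(a),np.sin(a)]);e=np.array([np.sin(a),-np.cos(a)])
print(cv2.cvtColor(c["frame"],cv2.COLOR_BGR2HSV)[118,255:345:3].tolist())
for p in((266,89),(294,89),(266,148),(294,148)):
    w=onz(c,p,52)[:2]-[554.2,22.1];print((w@d).round(1),(w@e).round(1))
q=quad(c,(255,118))[0];print("tray",np.mean([onz(c,p,32) for p in q],0).round(1))
go(monitor.get_obs(),640.0,206.3,100,121.2)
E
```

```text
[[27, 58, 246], [23, 84, 237], [26, 63, 246], [28, 50, 247], [24, 86, 241], [26, 78, 243], [27, 71, 245], [26, 74, 244], [25, 80, 241], [25, 80, 241], [25, 82, 240], [26, 81, 241], [25, 84, 241], [27, 62, 246], [29, 41, 247], [27, 52, 247], [28, 50, 247], [27, 55, 246], [26, 61, 246], [28, 53, 246], [28, 53, 246], [28, 51, 247], [28, 47, 247], [27, 53, 247], [28, 44, 247], [28, 48, 248], [17, 101, 166], [25, 67, 246], [27, 57, 246], [23, 90, 240]]
32.2 29.0
3.9 29.0
32.9 -29.7
3.2 -29.7
tray [554.3  22.2  32. ]
t 15.55 tool [510.  -45.8 222.8] yaw 69.75 rp [179.99  -0.  ] w 87.4 F 0.0 [ 0.1  0.2 -0.4]
linear [1.4077 0.1733 0.614 ] spin -0.5717
```

Emit:
servo_tool([
  [0.2, 0.0247, 0],
  [0.2, 0.0247, 0],
  [0.2, 0.0247, 0],
  [0.2, 0.0247, 0],
  [0.2, 0.0247, 0],
  [0.2, 0.0247, 0],
  [0.208, 0.025, 0],
  [0, 0, 0],
], spin=[0, 0, 0, 0, 0, 0, 0, -0.11], hand=0.95)

```text
time: 16.55
tool_pos: [640.3, 209.2, 221.7]
tcp_rot: [-3.141, -0.0, 1.397]
contact_force: [-0.1, -0.7, -0.1]
grip_width: 89.5
finger_force: 0.0
```

Emit:
servo_tool([
  [0, 0, 0],
  [0, 0, 0.15],
  [0, 0, 0.15],
  [0, 0, 0.15],
  [0, 0, 0.1],
  [0, 0, 0],
  [0, 0, 0],
  [0, 0, 0],
], spin=[-0.11, -0.11, -0.11, -0.11, -0.022, 0, 0, 0])

```text
time: 17.55
tool_pos: [640.7, 206.5, 114.2]
tcp_rot: [3.139, 0.001, 2.115]
contact_force: [0.0, 0.4, -0.8]
grip_width: 89.7
finger_force: 0.0
```

```bash
python3 -c "
from h import *;from plant import monitor
go(monitor.get_obs(),640,206.3,27,121.2)"
```

```text
t 17.55 tool [640.7 206.5 114.2] yaw 121.21 rp [1.7987e+02 5.0000e-02] w 89.7 F 0.0 [ 0.   0.4 -0.8]
linear [ 0.0012 -0.0044  0.436 ] spin 0.0001
```

Emit:
servo_tool([
  [0, -0.003, 0.12],
  [0, 0, 0.12],
  [0, 0, 0.1],
  [0, 0, 0.06],
  [0, 0, 0.036],
  [0, 0, 0],
  [0, 0, 0],
  [0, 0, 0],
], spin=[0, 0, 0, 0, 0, 0, 0, 0])

```text
time: 18.55
tool_pos: [639.9, 206.1, 26.3]
tcp_rot: [3.14, 0.0, 2.116]
contact_force: [0.3, 0.3, 0.0]
grip_width: 89.6
finger_force: 0.0
```

Emit:
servo_tool([
  [0, 0, 0],
  [0, 0, 0],
  [0, 0, 0],
  [0, 0, 0],
  [0, 0, 0],
  [0, 0, 0],
  [0, 0, 0],
  [0, 0, 0],
], spin=[0, 0, 0, 0, 0, 0, 0, 0], hand=0.1)

```text
time: 19.55
tool_pos: [639.5, 206.1, 25.6]
tcp_rot: [3.141, 0.0, 2.116]
contact_force: [1.0, -0.3, 0.2]
grip_width: 62.3
finger_force: 30.0
```

```bash
python3 -c "
from h import *;from plant import monitor
go(monitor.get_obs(),640,206.3,27,121.2)"
```

```text
t 19.55 tool [639.5 206.1  25.6] yaw 121.23 rp [1.7999e+02 1.0000e-02] w 62.3 F 30.0 [ 1.  -0.3  0.2]
linear [-0.0003  0.0026 -0.007 ] spin 0.0003
```

Emit:
servo_tool([
  [0, 0, -0.1],
  [0, 0, -0.15],
  [0, 0, -0.15],
  [0, 0, -0.05],
  [0.004, -0.15, 0],
  [0.004, -0.15, 0],
  [0.004, -0.15, 0],
  [0.004, -0.15, 0],
], spin=[-0.107, -0.107, -0.107, -0.107, 0, 0, 0, 0])

```text
time: 20.55
tool_pos: [594.1, 93.7, 115.1]
tcp_rot: [-3.141, -0.001, 2.788]
contact_force: [0.3, -0.2, -2.0]
grip_width: 62.0
finger_force: 30.0
```

Emit:
servo_tool([
  [0.004, -0.15, 0],
  [0.004, -0.15, 0],
  [0.001, -0.111, 0],
  [0, 0, 0],
  [0, 0, 0],
  [0, 0, 0],
  [0, 0, 0],
  [0, 0, 0],
], spin=[0, 0, 0, 0, 0, 0, 0, 0])

```text
time: 21.55
tool_pos: [564.8, 18.5, 115.5]
tcp_rot: [3.142, -0.0, 2.789]
contact_force: [0.2, 0.3, -1.4]
grip_width: 61.9
finger_force: 30.0
```

```bash
python3 - <<'E'
from h import *;from plant import monitor,optics
go(monitor.get_obs(),564.9,18.1,34,159.8)
a=optics.capture("side");b=optics.capture("scene")
cv2.imwrite("pics/h1.png",np.hstack([cv2.resize(a["frame"][120:270,220:350],(390,450),interpolation=2),cv2.resize(b["frame"][120:270,220:350],(390,450),interpolation=2)]))
E
```

```text
t 21.55 tool [564.8  18.5 115.5] yaw 159.78 rp [180.  -0.] w 61.9 F 30.0 [ 0.2  0.3 -1.4]
linear [-0.0011 -0.0017  0.4073] spin -0.0002
```

View pics/h1.png

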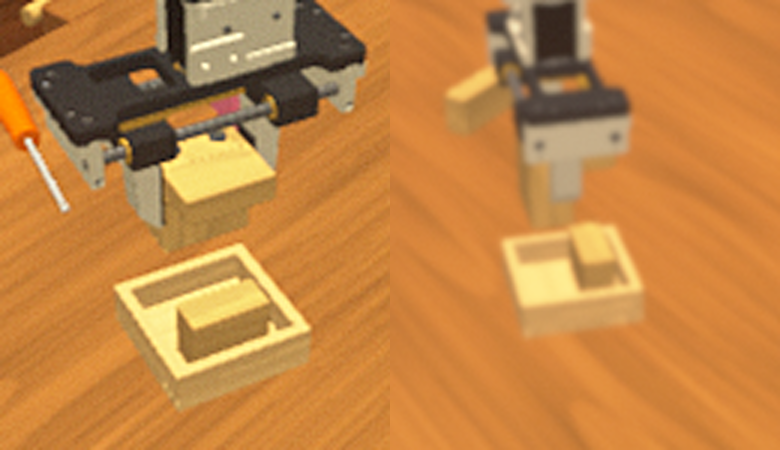

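The elbow hangs level (side crop about (220,190)), with its arm towards the block's side of the tray and its leg over the free half. Now I lower it.

Emit:
servo_tool([
  [-0.001, -0.002, 0.1],
  [0, 0, 0.08],
  [0, 0, 0.07],
  [0, 0, 0.06],
  [0, 0, 0.04],
  [0, 0, 0.03],
  [0, 0, 0.015],
  [0, 0, 0.005],
], spin=[0, 0, 0, 0, 0, 0, 0, 0])

```text
time: 22.65
tool_pos: [564.9, 17.6, 35.6]
tcp_rot: [3.142, 0.0, 2.788]
contact_force: [0.3, 0.2, -1.2]
grip_width: 61.6
finger_force: 30.0
```

Emit:
servo_tool([
  [0, 0, 0.004],
  [0, 0, 0],
  [0, 0, 0],
  [0, 0, 0],
  [0, 0, 0],
  [0, 0, 0],
  [0, 0, 0],
  [0, 0, 0],
], spin=[0, 0, 0, 0, 0, 0, 0, 0])

```text
time: 23.65
tool_pos: [564.8, 17.7, 34.7]
tcp_rot: [3.142, 0.0, 2.788]
contact_force: [0.4, 0.7, -1.7]
grip_width: 61.9
finger_force: 30.0
```

Emit:
servo_tool([
  [0, 0, 0.003],
  [0, 0, 0.002],
  [0, 0, 0],
  [0, 0, 0],
  [0, 0, 0],
  [0, 0, 0],
  [0, 0, 0],
  [0, 0, 0],
], spin=[0, 0, 0, 0, 0, 0, 0, 0])

```text
time: 24.65
tool_pos: [564.8, 17.7, 33.7]
tcp_rot: [3.142, 0.0, 2.788]
contact_force: [-0.2, 0.3, -2.2]
grip_width: 61.6
finger_force: 30.0
```

Emit:
servo_tool([
  [0, 0, 0],
  [0, 0, 0],
  [0, 0, 0],
  [0, 0, 0],
  [0, 0, -0.05],
  [0, 0, -0.15],
  [0, 0, -0.25],
  [0, 0, -0.25],
], spin=[0, 0, 0, 0, 0, 0, 0, 0], hand=0.75)

```text
time: 25.65
tool_pos: [564.6, 17.7, 175.8]
tcp_rot: [3.142, 0.0, 2.788]
contact_force: [0.6, 0.7, 0.2]
grip_width: 80.5
finger_force: 0.0
```

Emit:
servo_tool([
  [-0.15, 0, -0.1],
  [-0.15, 0, 0],
  [-0.1, 0, 0],
  [0, 0, 0],
  [0, 0, 0],
  [0, 0, 0],
  [0, 0, 0],
  [0, 0, 0],
], spin=[0, 0, 0, 0, 0, 0, 0, 0])

```text
time: 26.65
tool_pos: [639.7, -9.9, 194.0]
tcp_rot: [3.142, 0.0, 2.788]
contact_force: [0.4, -0.5, -0.2]
grip_width: 80.4
finger_force: 0.0
```

```bash
python3 snap.py f1; python3 - <<'E'
from meas import *;from plant import optics
a=optics.capture("side");b=optics.capture("scene");w=L("f1")
C=lambda c,u,v:cv2.resize(c["frame"][v:v+110,u:u+94],(342,400),interpolation=2)
p=proj(w,(556,21,70)).astype(int);q=quad(w,p)[0]
W=np.array([onz(w,x,75) for x in q]);print(p,q.round(1).tolist(),W.mean(0).round(1),np.linalg.norm(np.roll(W,-1,0)-W,axis=1).round(1))
x=C(a,245,170);y=C(b,235,160)
cv2.imwrite("pics/fin.png",np.hstack([x,y]))
E
```

```text
26.7 [639.7  -9.9 193.9] [3.142 0.    2.788]
[279 105] [[332.3, 50.7], [328.3, 157.3], [231.0, 157.3], [226.8, 50.7]] [557.4  21.   75. ] [87.6 87.6 87.6 87.6]
```

View pics/fin.png

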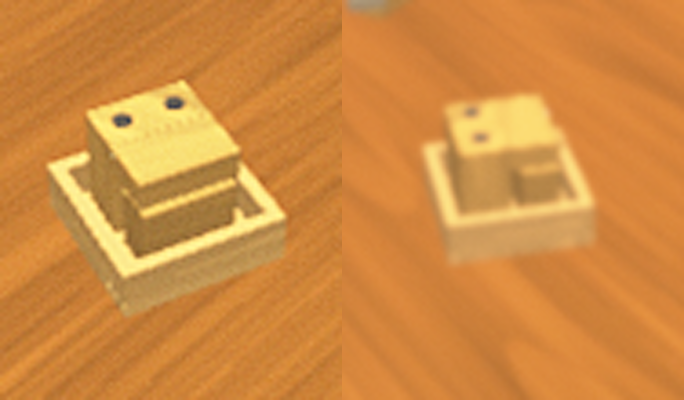

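The elbow's leg stands inside the tray and its arm reaches level over the upright block, with a small even gap between them. The gripper is clear.

```bash
python3 -c "
from plant import workorder;print(workorder.close_job())"
```

```text
the job is handed in; nothing more can be done
None
```

The block and the small elbow stand upright in the tray, the elbow's arm over the block; both were released with the gripper clear, and the job was handed in at about 27 s (no verdict was returned).

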